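Candle a half bottle: seat it in the ring and hold the telescopic lamp up at its neck

TASK

Stand the half bottle upright in the steel ring of the candling stand without dropping it, and let go of it. Then squeeze in the spring catch on the side of the lamp's grip block and, keeping hold of the block, pull the telescopic mast straight up past its first stop to its second stop, so that both sections are fully drawn out. Finish while still holding the lamp up there with the catch squeezed in, and leave the bottle in its ring and the jar, cup and cork tray where they are.

Things in the scene. Friction and masses are not known exactly. Their poses are not given: they have to be found in the camera images.
- half_bottle: Loose closed green-glass half bottle standing on the bench, about 0.65 kg, 235 mm tall: body 60 mm in diameter up to 130 mm, shoulder to 170 mm, then a straight neck 28 mm in diameter to the top, black capsule on the last 18 mm. Pale label. Origin: centre of its underside, z up through the neck. The only tall loose thing; starts in any of three places.
- stand: Candling stand, fixed to the bench: a wooden board 130 mm (its x) by 300 mm (its y), 18 mm thick, carrying the bottle ring towards its -y end and the lamp column towards its +y end. Origin: centre of the board's underside, on the bench. At yaw 0 its -x side looks at the robot.
- ring_seat (a point): Centre of the bottle ring at the board's upper face, on which the bottle's underside comes to rest (18 mm above the bench). The dark steel ring around it has a bore 66 mm in diameter, 80 mm outside, and stands 28 mm above the board. Axes as the stand.
- lamp_head: Black grip block on the mast top, 30 (x) by 26 (y) by 46 mm tall, ribbed catch on its -x side; from its -y side an arm with a round lamp, 34 mm across, reaches 79 mm from the mast axis towards the ring. Origin: on the mast axis, 4 mm below the block; axes as the stand. Drawn in it spans 124 to 170 mm above the bench, over a 44 mm collar (top at 120 mm). Mast axis 160 mm from the ring's centre.
- grip (a point): Point on the grip block to pinch about: 26 mm above the block's underside, midway between its +x face and the catch's face when the catch is fully in. Pinch along the stand's x axis, one finger on the catch, the other on the opposite face: 38 mm wide with the catch out, 33 mm with it in. Axes as the stand.
- catch (a joint): Ribbed aluminium catch, 20 mm wide and 32 mm tall, on the -x side of the grip block: 0 out, 0.005 m fully in (pressed along the stand's +x). A spring pushes it out; about 6 N holds it fully in. While it is out it locks the mast down; above about 0.0037 m it lets the mast rise.
- upper_section (a joint): Upper, thinner section of the mast: 0 drawn in, 0.045 m fully out (end stop). It rises first; its end stop is the mast's first stop. Spring and weight pull it back, about 4 N.
- lower_section (a joint): Lower, thicker section of the mast: 0 drawn in, 0.045 m fully out (end stop). It starts to rise only when the upper section is at its stop and the pull passes about 7 N; its end stop is the mast's second stop, 90 mm of lift in all. Spring and weight pull the mast back with about 8 to 9 N there: it sinks as soon as it is let go.
- cork_jar: Bystander: closed glass jar, 72 mm in diameter, 95 mm tall, steel lid. Origin: centre of its underside. Leave it alone.
- tasting_cup: Bystander: open steel cup, 76 mm in diameter at the rim, 55 mm tall. Origin: centre of its underside. Leave it alone.
- cork_tray: Bystander: wooden tray of corks, 160 by 120 mm, 50 mm tall. Origin: centre of its underside. Leave it alone.
Things that resemble listed ones, but are neither listed nor needed, are in the scene too. There is more than one size of the half_bottle; the one meant has the size given above.

How it is judged:
On the way, in this order (a step that is already met when the one before it is completed fails the run):
1. the half bottle stands fully down and upright in the ring, let go, with the mast still drawn in (horizontal distance between half_bottle and ring_seat below 0.007 m and z of half_bottle in the frame of ring_seat below 0.004 m and angle between half_bottle's own z axis and vertical below 0.06 rad and contact force between the fingers and half_bottle below 0.1 N and value of joint upper_section below 0.02 m), for 0.2 s.
2. the catch is squeezed in with the fingers (value of joint catch above 0.0035 m and contact force between the fingers and lamp_head above 2 N), for 0.05 s.
3. the mast is drawn out to its first stop (value of joint upper_section above 0.041 m).
At the end, for the whole second after the job is handed in: Fingers still hold the grip block (over 2 N), catch in 3.5 mm or more; upper section out over 42 mm, lower over 41 mm of 45, mast still; the half bottle, untouched by fingers or lamp, at rest in the ring: within 7 mm of centre, 4 mm of fully down, 0.06 rad of upright (all of step 2 and value of joint upper_section above 0.042 m and value of joint lower_section above 0.041 m and velocity of joint lower_section between -0.02 and 0.02 m/s and contact force between half_bottle and lamp_head below 0.5 N and contact force between the fingers and half_bottle below 0.1 N and horizontal distance between half_bottle and ring_seat below 0.007 m and z of half_bottle in the frame of ring_seat below 0.004 m and angle between half_bottle's own z axis and vertical below 0.06 rad and linear speed of half_bottle below 0.03 m/s); the arm keeps its last pose, push and grip.
It fails at once if the cork jar is moved by more than 30 mm (distance of cork_jar from where it was at the start of the episode above 0.03 m).
It fails at once if the tasting cup is moved by more than 30 mm (distance of tasting_cup from where it was at the start of the episode above 0.03 m).
It fails at once if the cork tray is moved by more than 30 mm (distance of cork_tray from where it was at the start of the episode above 0.03 m).
It fails at once if the half bottle is tipped by more than 0.6 rad (angle between half_bottle's own z axis and vertical above 0.6 rad).
It fails at once if the half bottle is let go in the air, more than 18 mm above its seat (height (world z) of half_bottle above 0.036 m and contact force between the fingers and half_bottle below 0.05 N).
It also fails if it takes over 58 s, if anything falls off the work surface, if the arm or the gripper's body presses on something with over 40 N, if the wrist force passes 120 N, or if a joint passes its speed limit or range.

ROBOT

A 6-joint arm with a two-finger parallel gripper is mounted at the origin on the work surface. World frame = base frame: x ahead of the robot, y to its left, z up, the work surface at z = 0. Lengths are in m, angles in rad, forces in N, time in s.
With the tool pointing down it reaches from about 0.225 to 0.875 m from the base axis. Payload 3.4 kg.
Tool frame: the origin (TCP) lies at the very end of the fingers, on their centre line; the grasp point (between the pads) lies 19 mm behind it; z points along the fingers, x is the direction in which the jaws open and shut, and the axes are right-handed (so a half turn about z gives the same grasp; the last joint's range is limited). The gripper opens to 85 mm and grips with 20 to 120 N. Pads are 22 mm wide; open, the fingers measure 114 mm over their backs; the gripper's body (76 mm by 85 mm) begins 54 mm behind the grasp point. The pads swing forward as they close: fully open they stand 13 mm farther back than shut.
Start: joints at [-1.35, 0.276, 1.505, -0, 1.361, -0.121], TCP at [0.193, -0.542, 0.231] pointing down, gripper open.
Joint ranges: [-2.89, 2.89], [-0.75, 2.08], [0.22, 2.7], [-1.18, 4.32], [0.11, 2.71], [-2.7, 2.7]. Speed limits (rad/s): [2.57, 2.57, 3.14, 3.14, 3.14, 3.14].

INTERFACE

Orientations are given as a unit quaternion [w, x, y, z].
In Python, from rig import manip gives the robot as it stands.
- The arm moves only by the tool send_rows, never from a script. Its argument "increments" is a list of rows, each a list of 5 numbers: the opening, from 0 (shut) to 1 (fully open), then the shift along the tool's x, y, z in m, then the turn about the tool's z in rad. A call has 1 to 8 rows; each row shifts and turns the commanded pose from where the row before left it, along the tool's axes as they then stand; what a row does not reach is not made up. A row lasts 1/8 s, in which the tool goes at most 62.5 mm and 10.7 degrees, less where a joint would pass 70% of its speed; a pose out of reach is approached as far as the arm can. A call is refused whole if a number of a shift passes 0.0625 or a number of a turn 0.188, either way. A call with a gripper value outside its range is refused whole. The fingers move at their own pace and stop on an object; "squeeze" is the grip in N (left out, the last holds). Time passes only in rows, so rows that do not move let the fingers close. It gives the time, the measured TCP pose, the force and the opening at its end, in the units of the state.
- manip.get_state(): the state, without advancing time (a new reading comes with each control period).
- manip.get_image(name): name is "scene" or "top" or "wrist"; returns the picture (400x640x3 uint8, red, green, blue); there is no depth.
- manip.calibration(name): a dict with "fx", "fy", "cx", "cy" (pixels), "camera_from_world" (4x4, takes a point from world to camera coordinates). Camera axes: x right, y up, looking along -z (the intrinsics and any distortion apply to the point x, -y, -z); pixel columns grow to the right and rows downward; lengths in m; the calibration is good to about 2 mm. A picture is of the moment at which its call begins: read the wrist's pose just before it. calibration takes no time and is no camera call; for the wrist camera it gives the pose at the moment of the call.
- manip.sign_off(): hands the job in, once; it reports no verdict.
The state is a dict: "clock": time; "qpos": joint angles; "qd": joint speeds; "effort": joint torques, N m; "position": TCP position; "ee_rot": TCP orientation; "contact_force": force on the tool from outside, world axes, zero at the start; "moment": the same for the moment, N m; "width": finger opening in m.
Only numpy, scipy, OpenCV 4.12 (cv2) and the standard library are available. Lean on these libraries where they do the work, as an engineer would, in place of code of your own. Each camera call takes 0.05 s, during which the arm holds its last target.

## Working session

There is one attempt and no reset: what is moved stays moved. The work goes in short steps, Python scripts to look and compute and a tool call to move; the robot and the scene stay as the last step left them, time stands still between calls to the robot, and variables do not carry over. Pictures are saved under pics/ and viewed, and the job is handed in when it is done.

Besides the shell and the picture viewer there is one more tool, called as name(argument=value, ...) on one line, values as JSON. send_rows: Moves the arm, as the interface text tells. Its arguments: {"type":"object","properties":{"increments":{"type":"array","items":{"type":"array","items":{"type":"number"}}},"squeeze":{"type":"number"}},"required":["increments"]}

```bash
ls; mkdir -p pics; python3 - <<'E'
from rig import manip
import cv2
print(manip.get_state())
for n in ["scene","top","wrist"]:
    c=manip.calibration(n); print(n,c)
    im=manip.get_image(n); cv2.imwrite(f"pics/{n}0.png",im[:,:,::-1])
E
```

```text
pics
{'clock': 0.0, 'qpos': array([-1.34996078e+00,  2.76567523e-01,  1.50617835e+00,  3.16502122e-05,
        1.36073562e+00, -1.20967543e-01]), 'qd': array([ 0.00069333, -0.0011138 ,  0.00074455, -0.00183409,  0.00087188,
        0.00032805]), 'effort': array([ 6.55110780e-04, -4.16768861e+01, -2.45807433e+01,  1.14013699e-05,
        1.12571186e-02, -9.31084884e-06]), 'position': array([ 0.19263056, -0.54117293,  0.23043739]), 'ee_rot': array([-6.45115354e-04,  8.17061499e-01, -5.76549751e-01, -6.89923635e-04]), 'contact_force': array([ 0.44311691, -0.11623098,  0.79554637]), 'moment': array([-0.02258139,  0.03253557,  0.02277324]), 'width': 0.08536564623863449}
scene {'fx': 415.6148624332309, 'fy': 415.6148624332309, 'cx': 319.508285136014, 'cy': 200.07339424483337, 'camera_from_world': array([[-0.70055803,  0.71338728, -0.01723475,  0.33752101],
       [-0.46565612, -0.43871414,  0.76856638,  0.19177929],
       [ 0.54072435,  0.54645082,  0.63953787, -1.73083647],
       [ 0.        ,  0.        ,  0.        ,  1.        ]])}
top {'fx': 395.0995474350277, 'fy': 395.099547435027
[... 188 characters left out ...]
293273e-03,  1.07335334e-01,
        -5.51409868e-01],
       [-1.07382515e-01,  2.92464966e-02,  9.93787522e-01,
        -1.18867974e+00],
       [ 0.00000000e+00,  0.00000000e+00,  0.00000000e+00,
         1.00000000e+00]])}
wrist {'fx': 301.71527401472065, 'fy': 301.71527401472065, 'cx': 318.62227283693744, 'cy': 199.38103659494365, 'camera_from_world': array([[ 3.34851845e-01, -9.42270614e-01, -5.75751199e-04,
        -5.73261531e-01],
       [ 9.08533237e-01,  3.23024615e-01, -2.64995201e-01,
         3.40054067e-02],
       [ 2.49883172e-01,  8.82110428e-02,  9.64249559e-01,
        -3.78208238e-01],
       [ 0.00000000e+00,  0.00000000e+00,  0.00000000e+00,
         1.00000000e+00]])}
```

View pics/scene0.png

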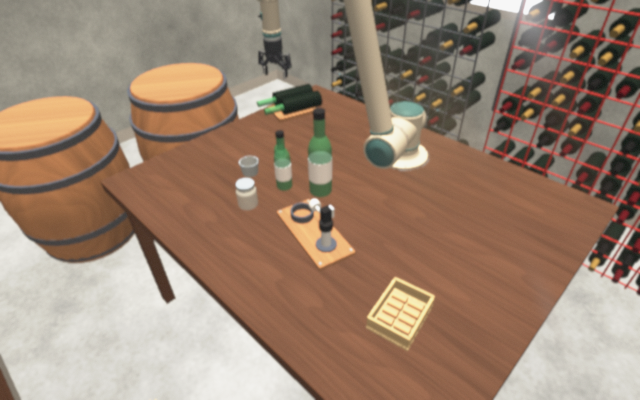

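View pics/top0.png

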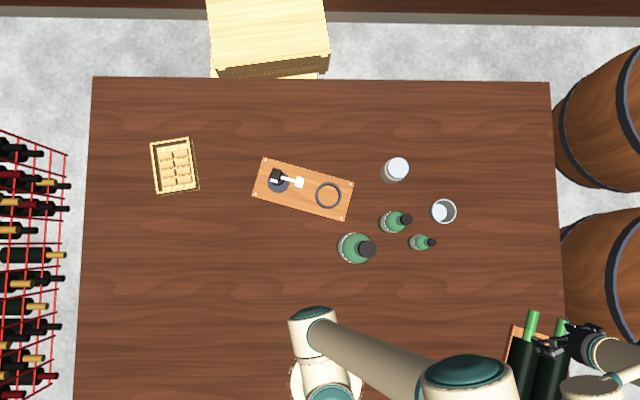

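View pics/wrist0.png

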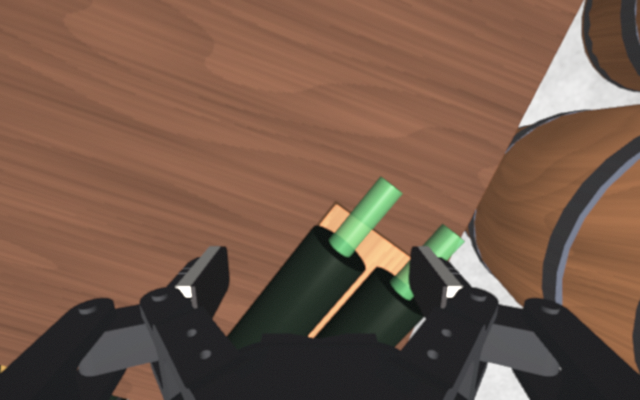

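```bash
cat > h.py <<'E'
import numpy as np, cv2
from rig import manip
def proj(c,p):
    T=np.array(c["camera_from_world"]); q=T[:3,:3]@np.asarray(p,float)+T[:3,3]
    return np.array([c["cx"]+c["fx"]*q[0]/-q[2], c["cy"]+c["fy"]*(-q[1])/-q[2]])
def ray(c,u,v):
    T=np.array(c["camera_from_world"]);R=T[:3,:3];o=-R.T@T[:3,3]
    d=R.T@np.array([(u-c["cx"])/c["fx"],-(v-c["cy"])/c["fy"],-1.0])
    return o,d
def onz(c,u,v,z):
    o,d=ray(c,u,v);return o+d*(z-o[2])/d[2]
E
python3 - <<'E'
import cv2
a=cv2.imread('pics/top0.png')[130:290,230:480]; cv2.imwrite('pics/top0c.png',cv2.resize(a,None,fx=3.2,fy=3.2,interpolation=cv2.INTER_CUBIC))
a=cv2.imread('pics/scene0.png')[90:280,220:380]; cv2.imwrite('pics/scene0c.png',cv2.resize(a,None,fx=3.1,fy=3.1,interpolation=cv2.INTER_CUBIC))
E
```

```text
(no output)
```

View pics/top0c.png

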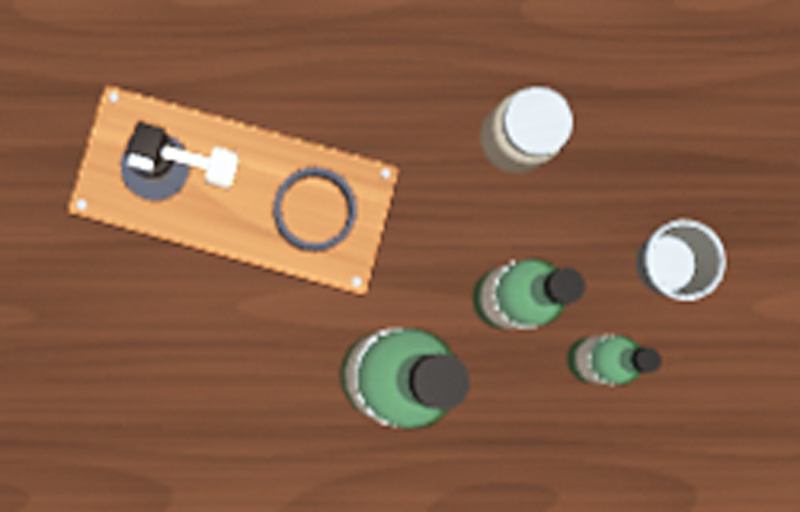

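View pics/scene0c.png

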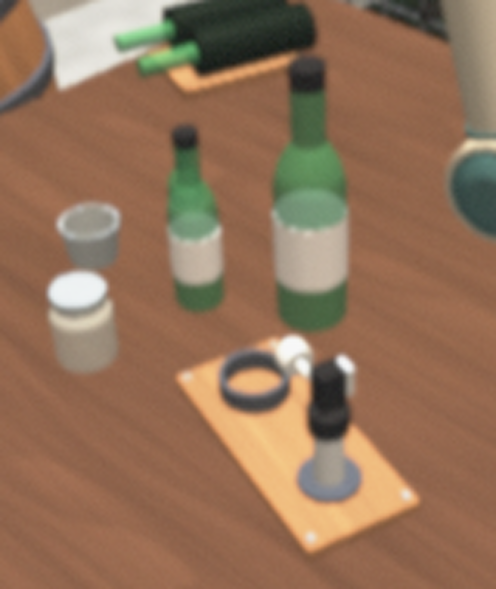

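```bash
python3 - <<'E'
from h import *
ct=manip.calibration("top"); cs=manip.calibration("scene")
T=cv2.imread('pics/top0.png'); S=cv2.imread('pics/scene0.png')
def comps(m,off,mn=15):
    n,l,s,c=cv2.connectedComponentsWithStats(m.astype(np.uint8))
    return [(np.round(c[i]+off,1),s[i,4],(s[i,0]+off[0],s[i,1]+off[1],s[i,2],s[i,3])) for i in range(1,n) if s[i,4]>=mn]
h=cv2.cvtColor(T,cv2.COLOR_BGR2HSV)
sub=(slice(130,290),slice(230,480)); off=np.array([230,130])
dark=(h[...,2]<85)&(h[...,1]<90)
print("dark top",*comps(dark[sub],off),sep="\n")
green=(h[...,0]>55)&(h[...,0]<85)&(h[...,1]>80)&(h[...,2]>70)
print("green top",*comps(green[sub],off),sep="\n")
wood=(h[...,0]>8)&(h[...,0]<22)&(h[...,2]>190)&(h[...,1]>80)
m=np.zeros(T.shape[:2],np.uint8); m[sub]=wood[sub]
cn=max(cv2.findContours(m,cv2.RETR_EXTERNAL,cv2.CHAIN_APPROX_NONE)[0],key=cv2.contourArea)
r=cv2.minAreaRect(cn); bx=cv2.boxPoints(r); print("board",r)
W=np.array([onz(ct,u,v,0.018)[:2] for u,v in bx]);print(W, np.linalg.norm(np.diff(W,axis=0),axis=1), W.mean(0))
# scene capsules
h2=cv2.cvtColor(S,cv2.COLOR_BGR2HSV)
d2=(h2[...,2]<60)
print("dark scene",*comps(d2[90:280,220:380],np.array([220,90])),sep="\n")
for uv in [(406.5,219),(432,242.5)]:
    for z in (.235,.19,.16): 
        p=onz(ct,*uv,z); print(uv,z,p.round(4),"scene top/base",proj(cs,p).round(1),proj(cs,[p[0],p[1],0]).round(1),"topbase",proj(ct,[p[0],p[1],0]).round(1))
E
```

```text
dark top
(array([275.4, 173.7]), np.int32(89), (np.int64(269), np.int64(169), np.int32(16), np.int32(11)))
(array([278.3, 182.5]), np.int32(31), (np.int64(272), np.int64(179), np.int32(12), np.int32(7)))
(array([430.4, 212.8]), np.int32(26), (np.int64(429), np.int64(206), np.int32(6), np.int32(15)))
(array([405.7, 219.1]), np.int32(118), (np.int64(400), np.int64(214), np.int32(13), np.int32(12)))
(array([431.3, 241.9]), np.int32(57), (np.int64(427), np.int64(239), np.int32(10), np.int32(7)))
(array([366.6, 248.6]), np.int32(248), (np.int64(358), np.int64(241), np.int32(18), np.int32(17)))
green top
(array([395.5, 221.4]), np.int32(174), (np.int64(389), np.int64(212), np.int32(17), np.int32(19)))
(array([355.1, 251. ]), np.int32(234), (np.int64(346), np.int64(234), np.int32(24), np.int32(29)))
(array([422.1, 242.1]), np.int32(96), (np.int64(417), np.int64(236), np.int32(12), np.int32(13)))
board ((302.8258056640625, 188.8416290283203), (96.144775390625, 41.60456848144531), 15.708637237548828)
[[ 0.55887662  0.22953465]
 [ 0.68535517  0.19635623]
 [ 0.60419355 -0.09390316]
 [ 0.4786911
[... 523 characters left out ...]
321), np.int64(210), np.int32(11), np.int32(21)))
(406.5, 219) 0.235 [ 0.476 -0.194  0.235] scene top/base [279.3 131.5] [284.2 185.5] topbase [386.1 223.1]
(406.5, 219) 0.19 [ 0.4785 -0.2065  0.19  ] scene top/base [277.4 141.7] [281.5 184.4] topbase [390.  222.3]
(406.5, 219) 0.16 [ 0.4801 -0.2149  0.16  ] scene top/base [276.2 148.2] [279.7 183.7] topbase [392.6 221.8]
(432, 242.5) 0.235 [ 0.4162 -0.258   0.235 ] scene top/base [280. 119.] [284.7 172. ] topbase [406.7 242.2]
(432, 242.5) 0.19 [ 0.416  -0.2733  0.19  ] scene top/base [278.3 128.5] [282.1 170.4] topbase [411.5 242.2]
(432, 242.5) 0.16 [ 0.4158 -0.2836  0.16  ] scene top/base [277.2 134.6] [280.5 169.4] topbase [414.8 242.3]
```

```bash
python3 - <<'E'
from h import *
ct=manip.calibration("top"); cs=manip.calibration("scene")
T=cv2.imread('pics/top0.png')
h=cv2.cvtColor(T,cv2.COLOR_BGR2HSV)
m=np.zeros(T.shape[:2],np.uint8); m[175:215,308:346]=((h[...,1]<110)&(h[...,2]<130))[175:215,308:346]
cn=cv2.findContours(m,cv2.RETR_EXTERNAL,cv2.CHAIN_APPROX_NONE)[0]; cn=max(cn,key=cv2.contourArea)
e=cv2.fitEllipse(cn);print("ring outer",e)
for z in (.046,.018): print(z,onz(ct,*e[0],z))
M=np.argwhere(m)[:,::-1];print(M.mean(0), onz(ct,*M.mean(0),.046))
c=np.array([0.58178,0.06867]);a=-0.273;y=np.array([-np.sin(a),np.cos(a)])
ring=onz(ct,*e[0],.046)[:2];print("ring in stand", (ring-c)@np.array([np.cos(a),np.sin(a)]),(ring-c)@y,"mast",ring+.16*y)
for z in (.28,.3,.32,.34):
  p=onz(ct,367,248.8,z);print("large",z,p.round(3),proj(cs,p).round(1),proj(cs,[p[0],p[1],0]).round(1))
w=manip.calibration("wrist");Tw=w["camera_from_world"];print("wristcam",-Tw[:3,:3].T@Tw[:3,3],"axis",-Tw[2,:3])
E
```

```text
ring outer ((328.3354187011719, 194.83302307128906), (21.43988037109375, 23.26588249206543), 148.05455017089844)
0.046 [ 0.5596185  -0.00859572  0.046     ]
0.018 [ 0.56288167 -0.01078799  0.018     ]
[329.15217391 194.81521739] [ 0.55968168 -0.01108832  0.046     ]
ring in stand -0.0005082791270211522 -0.08037950736489384 mast [0.60275794 0.1454789 ]
large 0.28 [ 0.401 -0.083  0.28 ] [317.2 122.8] [318.7 189. ]
large 0.3 [ 0.402 -0.08   0.3  ] [317.7 117.8] [319.3 189.5]
large 0.32 [ 0.402 -0.076  0.32 ] [318.3 112.7] [319.9 189.9]
large 0.34 [ 0.402 -0.073  0.34 ] [318.8 107.5] [320.5 190.4]
wristcam [ 0.25558035 -0.51783375  0.37348032] axis [-0.24982945 -0.08845065 -0.96424153]
```

send_rows(increments=[[1,0,0,-0.02,-0.16],[1,0,0,-0.02,-0.16],[1,0,0,-0.02,-0.16],[1,0,0,-0.02,-0.16],[1,0,0,-0.02,-0.16],[1,0,0,-0.02,-0.156]], squeeze=40)

```text
clock: 0.9
position: [0.1927, -0.5415, 0.3516]
ee_rot: [-0.0, 0.991, -0.134, -0.0]
contact_force: [0.6, 0.4, -0.5]
width: 0.0854
```

send_rows(increments=[[1,0.014,-0.052,0,0],[1,0.014,-0.052,0,0],[1,0.014,-0.052,0,0],[1,0.014,-0.052,0,0],[1,0.014,-0.052,0,0],[1,0.014,-0.052,0,0],[1,0.014,-0.052,0,0]])

```text
clock: 1.78
position: [0.3858, -0.216, 0.3512]
ee_rot: [0.0, 0.991, -0.136, 0.0]
contact_force: [1.5, -0.8, -0.1]
width: 0.0854
```

send_rows(increments=[[1,0.014,-0.052,0,0],[1,0.014,-0.052,0,0],[1,0.014,-0.052,0,0],[1,0.014,-0.052,0,0],[1,0.014,-0.052,0,0],[1,0.014,-0.052,0,0],[1,0.014,-0.052,0,0],[1,0,0,0,0]])

```text
clock: 2.78
position: [0.5789, 0.1096, 0.3497]
ee_rot: [-0.0, 0.991, -0.134, -0.001]
contact_force: [0.1, -2.2, -0.7]
width: 0.0853
```

```bash
python3 - <<'E'
from h import *
import pickle
s=manip.get_state();c=manip.calibration("wrist");im=manip.get_image("wrist");cv2.imwrite("pics/w1.png",im[:,:,::-1])
pickle.dump(c,open("w1.pkl","wb"));print(s["clock"],s["position"],s["ee_rot"],s["qpos"],s["contact_force"])
E
```

```text
2.775 [0.57888263 0.10961434 0.34967622] [-3.90109308e-04  9.91006737e-01 -1.33808209e-01 -9.26273112e-04] [6.83639180e-02 2.59148997e-01 1.24282270e+00 1.13981185e-03
 1.64127860e+00 3.36864899e-01] [ 0.09060914 -2.15702611 -0.69003766]
```

View pics/w1.png

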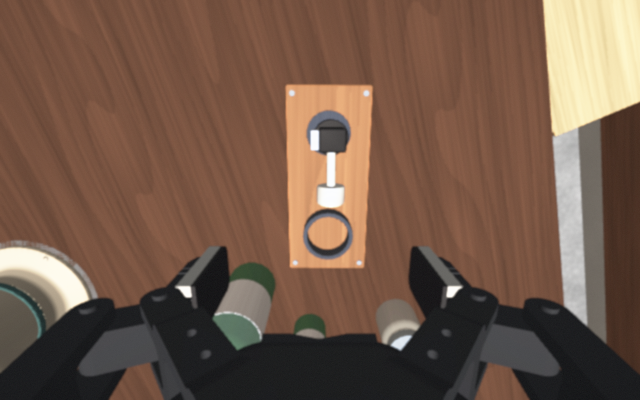

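Wrist view: the board spans x≈287–372, y≈85–268, the ring is at about (328,234), and the grip block is at about (330,138) with the light catch on its left (-x) side. The lamp disc is at (331,195).

```bash
python3 - <<'E'
from h import *
import pickle
c=pickle.load(open("w1.pkl","rb"));I=cv2.imread("pics/w1.png");h=cv2.cvtColor(I,cv2.COLOR_BGR2HSV)
# ring
m=np.zeros(I.shape[:2],np.uint8); m[205:262,298:358]=((h[...,1]<110)&(h[...,2]<130))[205:262,298:358]
cns,hi=cv2.findContours(m,cv2.RETR_CCOMP,cv2.CHAIN_APPROX_NONE)
for k,q in enumerate(cns):
    if cv2.contourArea(q)>300:
        e=cv2.fitEllipse(q); P=np.array([onz(c,*p[0],.046)[:2] for p in q]); cc,r=cv2.minEnclosingCircle(P.astype(np.float32))
        print("ring",hi[0][k][3],e, onz(c,*e[0],.046).round(4), onz(c,*e[0],.018).round(4), cc,r)
wood=((h[...,0]>5)&(h[...,0]<22)&(h[...,2]>170)&(h[...,1]>80)).astype(np.uint8); wood[:, :270]=0; wood[:,390:]=0; wood[280:]=0
cn=max(cv2.findContours(wood,cv2.RETR_EXTERNAL,cv2.CHAIN_APPROX_NONE)[0],key=cv2.contourArea)
W=np.array([onz(c,*p[0],.018)[:2] for p in cn]).astype(np.float32)
r=cv2.minAreaRect(W);print("board",r, np.deg2rad(r[2]))
dk=np.zeros_like(m); dk[100:165,300:360]=(h[...,2]<70)[100:165,300:360]
n,l,s,ce=cv2.connectedComponentsWithStats(dk);print(s,ce)
wh=np.zeros_like(m); wh[100:215,300:360]=((h[...,2]>200)&(h[...,1]<50))[100:215,300:360]
n,l,s,ce=cv2.connectedComponentsWithStats(wh);print(s,ce)
cv2.imwrite("pics/w1c.png",cv2.resize(I[80:270,270:390],None,fx=3.1,fy=3.1,interpolation=cv2.INTER_CUBIC))
E
```

```text
ring -1 ((327.7245788574219, 233.3875732421875), (46.58235168457031, 49.1993522644043), 170.0745086669922) [ 0.5625 -0.0008  0.046 ] [ 0.5604 -0.0119  0.018 ] (0.5608861446380615, -0.0014681993052363396) 0.041860565543174744
ring 1 ((327.2106628417969, 232.19424438476562), (34.65648651123047, 41.0750846862793), 85.33895111083984) [0.5623 0.0013 0.046 ] [ 0.5601 -0.0096  0.018 ] (0.561814546585083, 0.003539747791364789) 0.034223973751068115
board ((0.5821398496627808, 0.07135947793722153), (0.2976016104221344, 0.13112564384937286), 74.4336166381836) 1.2991116845035366
[[     0      0    640    400 255826]
 [   319    124      1      1      1]
 [   319    126     29     26    160]
 [   320    150      7      3     13]] [[319.48851563 199.54413938]
 [319.         124.        ]
 [337.6        133.325     ]
 [322.76923077 151.15384615]]
[[     0      0    640    400 255079]
 [   310    130      9     21    167]
 [   327    152      9     35    269]
 [   317    187     27     21    485]] [[319.47150099 199.57654687]
 [314.22155689 139.84431138]
 [330.53159851 169.30111524]
 [330.18762887 196.53195876]]
```

View pics/w1c.png

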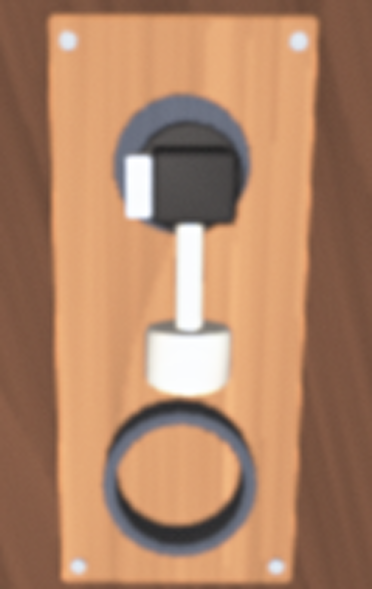

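send_rows(increments=[[1,-0.004,0.052,0,0],[1,-0.004,0.052,0,0],[1,-0.004,0.052,0,0],[1,-0.003,0.052,0,0],[1,-0.003,0.052,0,0],[1,0,0,0,0]])

```text
clock: 3.58
position: [0.4879, -0.143, 0.3515]
ee_rot: [0.001, 0.99, -0.14, -0.0]
contact_force: [0.4, 0.6, 0.2]
width: 0.0853
```

```bash
python3 - <<'E'
from h import *
import pickle
s=manip.get_state();c=manip.calibration("wrist");im=manip.get_image("wrist");cv2.imwrite("pics/w2.png",im[:,:,::-1])
pickle.dump(c,open("w2.pkl","wb"));print(s["clock"],s["position"],s["ee_rot"],s["contact_force"])
print(proj(c,[.476,-.194,.235]),proj(c,[.476,-.194,0]))
E
```

```text
3.575 [ 0.48788695 -0.14299339  0.35145292] [ 9.94747249e-04  9.90204491e-01 -1.39620745e-01 -3.53256601e-04] [0.35538036 0.63213745 0.22575166]
[322.0864077 249.5486216] [320.4585202  189.81375086]
```

View pics/w2.png

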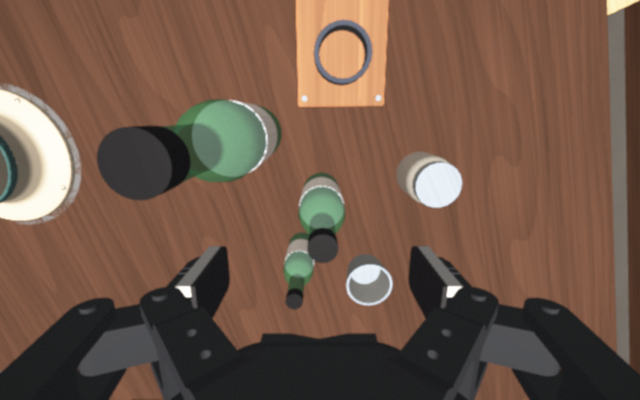

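```bash
python3 - <<'E'
from h import *
import pickle
for k in range(3):
    s=manip.get_state();print(s["clock"],s["position"],s["ee_rot"]); c=manip.calibration("wrist"); im=manip.get_image("wrist")
c=pickle.load(open("w2.pkl","rb"));I=cv2.imread("pics/w2.png");h=cv2.cvtColor(I,cv2.COLOR_BGR2HSV)
m=np.zeros(I.shape[:2],np.uint8); m[222:270,300:345]=((h[...,2]<60))[222:270,300:345]
cn=max(cv2.findContours(m,cv2.RETR_EXTERNAL,cv2.CHAIN_APPROX_NONE)[0],key=cv2.contourArea)
b=cv2.boundingRect(cn); print(b, cv2.fitEllipse(cn)); r=b[2]/2
u,v=b[0]+r-.5,b[1]+b[3]-r-.5; print(u,v,onz(c,u,v,.235))
E
```

```text
3.625 [ 0.48867549 -0.14108937  0.35147488] [ 1.10084311e-04  9.90356007e-01 -1.38545854e-01 -1.20714705e-04]
3.675 [ 0.48927467 -0.13989428  0.35148688] [-1.72530030e-04  9.90502301e-01 -1.37496045e-01  1.68854325e-05]
3.725 [ 0.48969324 -0.13912268  0.35146141] [-2.09242612e-04  9.90620110e-01 -1.36644610e-01  5.89979690e-05]
(308, 228, 28, 15) ((321.8431396484375, 237.1424102783203), (17.035381317138672, 25.461469650268555), 85.32118225097656)
321.5 228.5 [ 0.4812329  -0.17366356  0.235     ]
```

```bash
python3 - <<'E'
from h import *
import pickle
s=manip.get_state();c=manip.calibration("wrist");im=manip.get_image("wrist");I=im[:,:,::-1].copy();cv2.imwrite("pics/w3.png",I)
print(s["clock"],s["position"],s["ee_rot"])
g=cv2.cvtColor(I,cv2.COLOR_BGR2GRAY)
m=np.zeros(g.shape,np.uint8); m[215:275,295:345]=(g<62)[215:275,295:345]
cn=max(cv2.findContours(m,cv2.RETR_EXTERNAL,cv2.CHAIN_APPROX_NONE)[0],key=cv2.contourArea)
b=cv2.boundingRect(cn); print(b); r=b[2]/2
u,v=b[0]+r-.5,b[1]+b[3]-r-.5; print(u,v,onz(c,u,v,.235))
cv2.imwrite("pics/w3c.png",cv2.resize(I[160:330,250:400],None,fx=3.4,fy=3.4,interpolation=cv2.INTER_CUBIC))
E
```

```text
3.775 [ 0.4899971  -0.13864992  0.35142654] [-1.59882841e-04  9.90700740e-01 -1.36058863e-01  5.83143754e-05]
(307, 233, 29, 34)
321.0 252.0 [ 0.47698468 -0.19152119  0.235     ]
```

View pics/w3c.png

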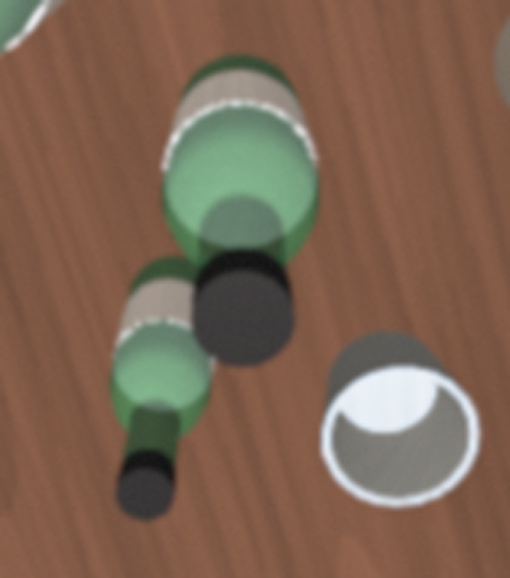

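send_rows(increments=[[1,0.001,0.0284,0,0],[1,0,0.0284,0,0],[1,0,0,0.03,0],[1,0,0,0.02,0],[1,0,0,0,0],[1,0,0,0,0],[1,0,0,0,0]])

```text
clock: 4.7
position: [0.4767, -0.194, 0.3024]
ee_rot: [0.0, 0.991, -0.136, 0.001]
contact_force: [-0.5, -0.6, 0.6]
width: 0.0858
```

```bash
python3 - <<'E'
from h import *
s=manip.get_state();im=manip.get_image("wrist");I=im[:,:,::-1].copy();cv2.imwrite("pics/w4.png",I)
print(s["clock"],s["position"],s["ee_rot"])
E
```

```text
4.7 [ 0.47666081 -0.19397328  0.30244508] [ 4.46165840e-04  9.90751252e-01 -1.35686210e-01  1.00504454e-03]
```

View pics/w4.png

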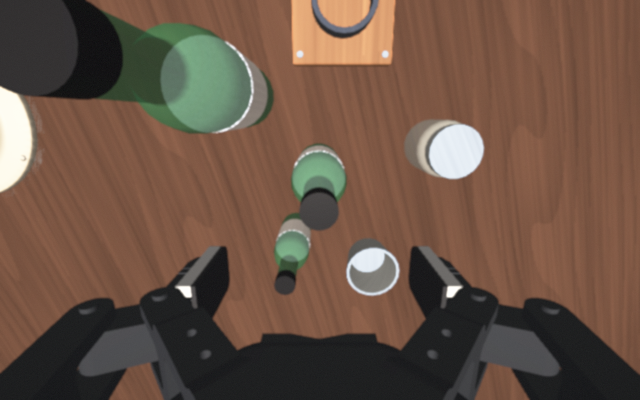

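send_rows(increments=[[1,0,-0.001,0.03,0],[1,0,0,0.03,0],[1,0,0,0.03,0],[1,0,0,0.024,0],[1,0,0,0,0],[0.5,0,0,0,0],[0.5,0,0,0,0]], squeeze=30)

```text
clock: 5.62
position: [0.4771, -0.1936, 0.1887]
ee_rot: [0.001, 0.991, -0.136, 0.001]
contact_force: [0.4, -0.6, 0.5]
width: 0.0514
```

```bash
python3 - <<'E'
from h import *
s=manip.get_state();im=manip.get_image("wrist");I=im[:,:,::-1].copy();cv2.imwrite("pics/w5.png",I)
print(s["clock"],s["position"],s["ee_rot"],s["width"],s["contact_force"])
E
```

```text
5.625 [ 0.47714083 -0.19359788  0.18874693] [ 5.85465111e-04  9.90696453e-01 -1.36082039e-01  1.36904512e-03] 0.05142488679517154 [ 0.37162846 -0.55754524  0.4790479 ]
```

View pics/w5.png

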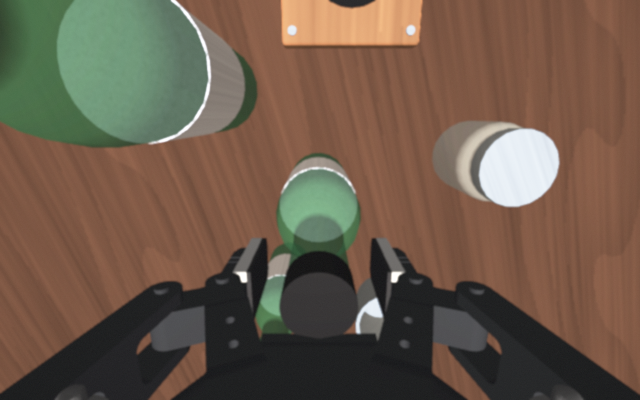

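send_rows(increments=[[0.3,0,0,0,0],[0.2,0,0,0,0],[0.2,0,0,0,0],[0.2,0,0,0,0],[0.2,0,0,0,0]], squeeze=40)

```text
clock: 6.3
position: [0.4769, -0.1934, 0.1882]
ee_rot: [0.0, 0.991, -0.136, 0.001]
contact_force: [0.4, -0.2, 6.3]
width: 0.027
```

send_rows(increments=[[0,0,0,-0.005,0],[0,0,0,-0.02,0],[0,0,0,-0.03,0],[0,0,0,-0.03,0],[0,0,0,0,0],[0,0,0,0,0]], squeeze=60)

```text
clock: 7.05
position: [0.475, -0.1924, 0.2703]
ee_rot: [-0.001, 0.991, -0.136, -0.002]
contact_force: [-0.2, 0.4, -5.5]
width: 0.0269
```

```bash
python3 - <<'E'
from h import *
s=manip.get_state()
for n in ("wrist","top","scene"):
    im=manip.get_image(n);I=im[:,:,::-1].copy();cv2.imwrite(f"pics/{n[0]}6.png",I)
print(s["clock"],s["position"],s["ee_rot"],s["width"],s["contact_force"],s["moment"])
S=cv2.imread("pics/s6.png")[80:240,220:420];W=cv2.imread("pics/w6.png")[100:400,170:470]
cv2.imwrite("pics/c6.png",np.hstack([cv2.resize(S,(500,400)),cv2.resize(W,(300,400))[:, :]]))
E
```

```text
7.05 [ 0.47504872 -0.19243371  0.27025721] [-7.18980108e-04  9.90696603e-01 -1.36073613e-01 -1.92228014e-03] 0.02689323207438477 [-0.15073773  0.41465362 -5.49778088] [ 0.00566476 -0.00013583  0.01260645]
```

View pics/c6.png

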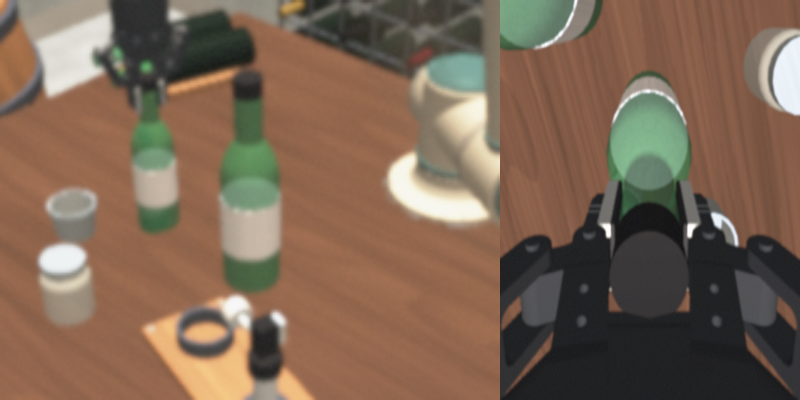

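send_rows(increments=[[0,0.004,-0.022,0,0],[0,0.006,-0.038,0,0],[0,0.006,-0.041,0,0],[0,0.006,-0.041,0,0],[0,0.005,-0.038,0,0],[0,0.004,-0.0215,0,0],[0,0,0,0,0],[0,0,0,0,0]])

```text
clock: 8.2
position: [0.5598, -0.0078, 0.2713]
ee_rot: [0.0, 0.991, -0.136, -0.001]
contact_force: [-0.1, -0.3, -6.5]
width: 0.027
```

send_rows(increments=[[0,0,0,0,0],[0,0,0,0,0],[0,0,0,0,0]])

```text
clock: 8.57
position: [0.5603, -0.0079, 0.2724]
ee_rot: [0.0, 0.991, -0.136, 0.0]
contact_force: [0.1, 0.7, -5.8]
width: 0.0273
```

```bash
python3 - <<'E'
from h import *
import pickle
s=manip.get_state();C={}
for n in ("wrist","top","scene"):
    C[n]=manip.calibration(n)
    im=manip.get_image(n);I=im[:,:,::-1].copy();cv2.imwrite(f"pics/{n[0]}7.png",I)
pickle.dump(C,open("c7.pkl","wb"))
print(s["clock"],s["position"],s["ee_rot"],s["width"],s["contact_force"],s["moment"])
S=cv2.imread("pics/s7.png")[90:250,240:400];T=cv2.imread("pics/t7.png")[150:250,250:400]
cv2.imwrite("pics/c7.png",np.hstack([cv2.resize(S,(400,400),interpolation=2),cv2.resize(T,(400,400*100//150),interpolation=2) if 0 else cv2.resize(T,(400,400),interpolation=2)]))
E
```

```text
8.575 [ 0.56028358 -0.00789287  0.27240167] [ 6.48106162e-05  9.90642106e-01 -1.36485185e-01  9.28696472e-05] 0.027345183310935023 [ 0.05903758  0.7451115  -5.80187209] [-0.01328062 -0.00913429  0.0470959 ]
```

View pics/c7.png

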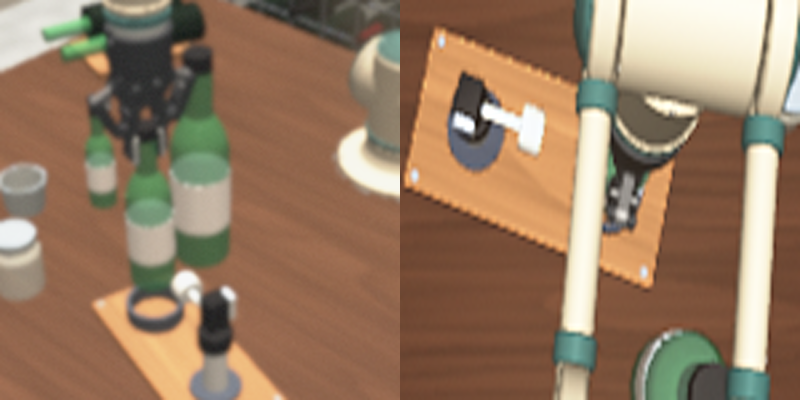

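View pics/w7.png

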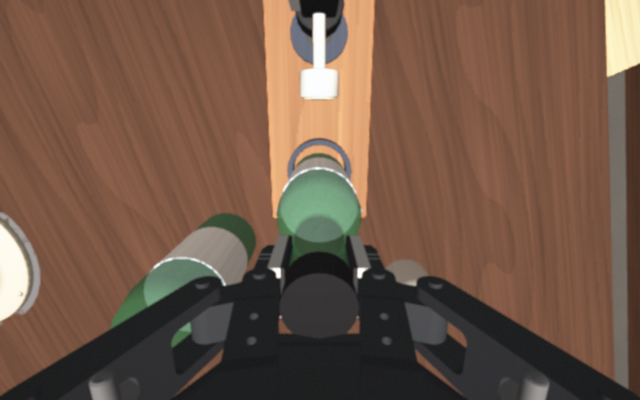

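```bash
python3 - <<'E'
import cv2
I=cv2.imread("pics/w7.png")[130:230,270:370]; cv2.imwrite("pics/w7c.png",cv2.resize(I,(600,600),interpolation=cv2.INTER_CUBIC))
E
```

```text
(no output)
```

View pics/w7c.png

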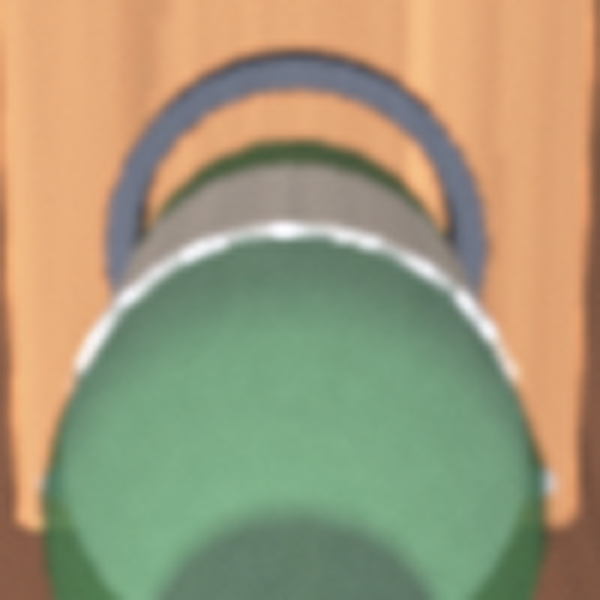

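```bash
python3 - <<'E'
from h import *
import pickle
from scipy.optimize import least_squares
C=pickle.load(open("c7.pkl","rb"));c=C["wrist"]
I=cv2.imread("pics/w7.png").astype(float)
a=-0.2725;X=np.array([np.cos(a),np.sin(a)]);Y=np.array([-np.sin(a),np.cos(a)]);tcp=np.array([.56028,-.00789])
# simple: centre column extremal points
u=319.0
for n,v,z,R in (("outer",138.2,.046,.040),("inner",144.2,.046,.033),("base",152.8,.0842,.030)):
    p=onz(c,u,v,z)[:2]; q=p-Y*R; print(n,q.round(4),"rel tcp X,Y mm",((q-tcp)@X*1e3).round(2),((q-tcp)@Y*1e3).round(2))
# edge-based
R_,G,B=I[...,2],I[...,1],I[...,0]
wood=(R_-B)>45
w=wood[130:175,285:355]
pts_o=[];pts_i=[];pts_b=[]
for uu in range(300,340):
    col=wood[132:175,uu]; ch=np.flatnonzero(np.diff(col.astype(int)))
    d=(R_-B)[132:175,uu]
    vs=[132+k+(45-d[k])/(d[k+1]-d[k]) for k in ch]
    if len(vs)>=3: pts_o.append((uu,vs[0]));pts_i.append((uu,vs[1]));pts_b.append((uu,vs[2]))
def fit(pts,z,R):
    P=np.array([onz(c,*p,z)[:2] for p in pts])
    r=least_squares(lambda q:np.linalg.norm(P-q,axis=1)-R,P.mean(0)-Y*R); return r.x,np.sqrt(np.mean(r.fun**2))
for n,p,z,R in (("outer",pts_o,.046,.04),("inner",pts_i,.046,.033),("base",pts_b,.0842,.03)):
    q,e=fit(p,z,R);print(n,len(p),q.round(4),"rel",((q-tcp)@X*1e3).round(2),((q-tcp)@Y*1e3).round(2),"rms",e)
E
```

```text
outer [ 0.5612 -0.0055] rel tcp X,Y mm 0.2 2.57
inner [ 0.5611 -0.0056] rel tcp X,Y mm 0.19 2.45
base [ 0.5603 -0.0083] rel tcp X,Y mm 0.09 -0.43
outer 40 [ 0.5608 -0.0055] rel -0.12 2.42 rms 0.00024449710485985456
inner 40 [ 0.5608 -0.0058] rel -0.06 2.19 rms 8.813037961370237e-05
base 40 [ 0.5595 -0.0089] rel -0.46 -1.12 rms 0.00016191506174208011
```

send_rows(increments=[[0,0,-0.0025,0.01,0],[0,0,0,0.015,0],[0,0,0,0.005,0],[0,0,0,0,0],[0,0,0,0,0],[0,0,0,0,0],[0,0,0,0,0]])

```text
clock: 9.6
position: [0.5613, -0.005, 0.2426]
ee_rot: [0.0, 0.991, -0.136, 0.0]
contact_force: [0.5, 0.3, -6.0]
width: 0.0265
```

```bash
cat > m.py <<'E'
from h import *
import pickle,sys
from scipy.optimize import least_squares
k=sys.argv[1]
s=manip.get_state();C={}
for n in ("wrist","scene"):
    C[n]=manip.calibration(n)
    im=manip.get_image(n);cv2.imwrite(f"pics/{n[0]}{k}.png",im[:,:,::-1])
pickle.dump(C,open(f"c{k}.pkl","wb"))
tcp=s["position"][:2];bz=s["position"][2]-.1882
print(s["clock"],s["position"],s["ee_rot"],s["width"],s["contact_force"])
S=cv2.imread(f"pics/s{k}.png")[150:230,260:340];W=cv2.imread(f"pics/w{k}.png")[120:220,270:370]
cv2.imwrite(f"pics/c{k}.png",np.hstack([cv2.resize(S,(400,400),interpolation=2),cv2.resize(W,(400,400),interpolation=2)]))
c=C["wrist"];a=-0.2725;X=np.array([np.cos(a),np.sin(a)]);Y=np.array([-np.sin(a),np.cos(a)])
I=cv2.imread(f"pics/w{k}.png").astype(float);d0=I[...,2]-I[...,0]
P=[[],[],[]]
for uu in range(304,336):
    d=d0[110:175,uu];ch=np.flatnonzero(np.diff((d>45).astype(int)))
    vs=[110+j+(45-d[j])/(d[j+1]-d[j]) for j in ch]
    if len(vs)>=3:
        for i in range(3): P[i].append((uu,vs[i]))
def fit(pts,z,R):
    Q=np.array([onz(c,*p,z)[:2] for p in pts])
    r=least_squares(lambda q:np.linalg.norm(Q-q,axis=1)-R,Q.mean(0)-Y*R,loss="soft_l1",f_scale=2e-4);return r.x,np.sqrt(np.mean(r.fun**2))
for n,p,z,R in (("outer",P[0],.046,.04),("inner",P[1],.046,.033),("base",P[2],bz,.03)):
    if p:
        q,e=fit(p,z,R);print(n,len(p),q.round(4),"rel",((q-tcp)@X*1e3).round(2),((q-tcp)@Y*1e3).round(2),"rms",e)
E
python3 m.py 8
```

```text
9.6 [ 0.56126265 -0.00504234  0.24263575] [ 5.80702617e-05  9.90698153e-01 -1.36077330e-01  3.55835380e-04] 0.026527442393410674 [ 0.51457412  0.27485037 -6.00632066]
outer 32 [ 0.5609 -0.0051] rel -0.32 -0.13 rms 0.0001632685275542333
inner 32 [ 0.5608 -0.0057] rel -0.26 -0.78 rms 8.541113675459429e-05
base 32 [ 0.5607 -0.006 ] rel -0.32 -1.08 rms 0.0001194274219307835
```

View pics/c8.png

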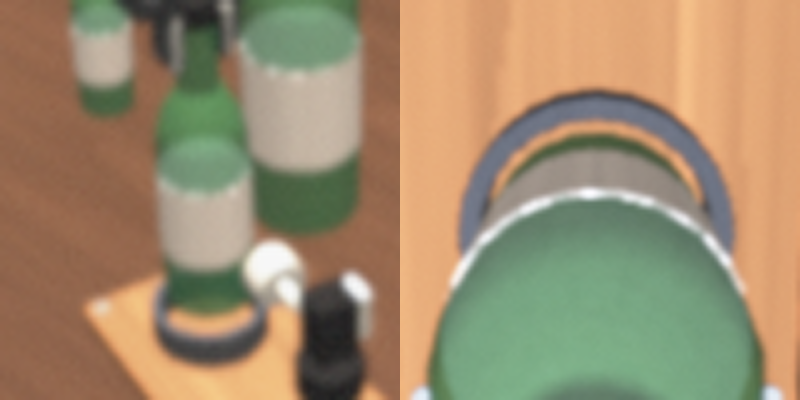

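```bash
python3 - <<'E'
from h import *
import pickle
c=pickle.load(open("c8.pkl","rb"))["scene"];I=cv2.imread("pics/s8.png").astype(float)
b=proj(c,[.5608,-.0055,.046]);print("ring pred",b)
for z in (.054,.09,.13): print(z,proj(c,[.5608,-.0055,z]).round(2))
for r in (192,196,200,207,209,213,214,215,216,217,218): print(r,[tuple(int(t) for t in I[r,u][::-1]) for u in range(288,317)] if r in(196,215) else "")
E
```

```text
ring pred [301.69100661 209.44460646]
0.054 [301.58 207.65]
0.09 [301.1 199.4]
0.13 [300.53 189.91]
192 
196 [(145, 100, 74), (143, 99, 75), (143, 101, 77), (148, 115, 94), (158, 136, 119), (167, 151, 137), (174, 160, 145), (177, 163, 148), (183, 168, 153), (185, 171, 155), (188, 174, 157), (192, 177, 159), (192, 177, 161), (195, 179, 163), (197, 180, 164), (196, 180, 164), (199, 182, 164), (198, 181, 164), (198, 182, 165), (194, 179, 162), (190, 174, 158), (183, 165, 147), (171, 147, 127), (157, 121, 98), (146, 108, 81), (135, 103, 79), (126, 103, 77), (118, 101, 75), (109, 100, 71)]
200 
207 
209 
213 
214 
215 [(237, 182, 122), (230, 174, 117), (192, 142, 103), (126, 103, 88), (105, 100, 100), (130, 118, 115), (165, 137, 124), (193, 152, 127), (208, 160, 126), (217, 166, 128), (223, 171, 127), (227, 173, 125), (230, 174, 125), (230, 176, 125), (230, 177, 127), (230, 176, 126), (226, 174, 128), (219, 168, 128), (208, 161, 129), (188, 151, 128), (165, 137, 123), (139, 122, 115), (109, 103, 103), (86, 84, 84), (94, 82, 75), (155, 113, 86), (219, 159, 110), (236, 181, 123), (239, 188, 127)]
216 
217 
218
```

send_rows(increments=[[0,0,-0.0005,0.008,0],[0,0,0,0.008,0],[0,0,0,0.006,0],[0,0,0,0,0],[0,0,0,0,0]])

```text
clock: 10.32
position: [0.5614, -0.0046, 0.2204]
ee_rot: [0.0, 0.991, -0.136, 0.0]
contact_force: [0.0, -0.3, -5.2]
width: 0.027
```

send_rows(increments=[[0,0,0,0.005,0],[0,0,0,0.005,0],[0,0,0,0.003,0],[0,0,0,0,0],[0,0,0,0,0]])

```text
clock: 10.95
position: [0.5614, -0.0045, 0.2074]
ee_rot: [0.0, 0.991, -0.136, 0.0]
contact_force: [0.4, 0.3, -5.3]
width: 0.0271
```

send_rows(increments=[[0,0,0,0.0015,0],[0,0,0,0.0005,0],[0,0,0,0,0],[0,0,0,0,0]])

```text
clock: 11.45
position: [0.5617, -0.0045, 0.2063]
ee_rot: [-0.0, 0.991, -0.136, 0.001]
contact_force: [-1.1, 0.8, 3.2]
width: 0.027
```

send_rows(increments=[[0.4,0,0,0,0],[0.6,0,0,0,0],[0.7,0,0,0,0],[0.7,0,0,0,0]])

```text
clock: 11.95
position: [0.5612, -0.0046, 0.2052]
ee_rot: [0.0, 0.991, -0.136, -0.0]
contact_force: [0.2, -1.0, 0.0]
width: 0.0599
```

```bash
python3 m.py 9
```

```text
11.95 [ 0.56124322 -0.00455535  0.20517033] [ 6.19132184e-05  9.90698071e-01 -1.36078383e-01 -3.52555922e-05] 0.059852061093257705 [ 0.23101988 -0.98411174  0.04584705]
```

View pics/c9.png

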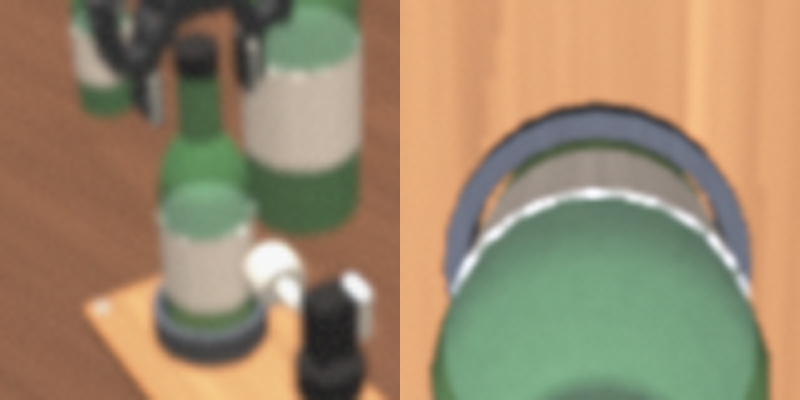

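View pics/w9.png

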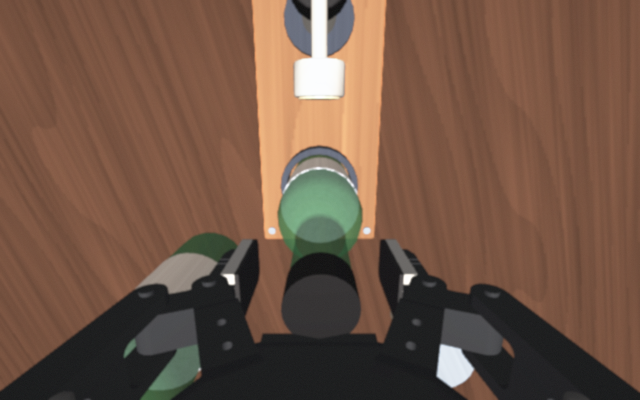

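send_rows(increments=[[0.7,0,0,-0.01,0],[0.7,0,0,-0.03,0],[0.7,0,0,-0.03,0],[0.7,0,0,-0.02,0],[0.7,0,0,0,0],[0.7,0,0,0,0]])

```text
clock: 12.8
position: [0.5608, -0.0045, 0.2947]
ee_rot: [0.0, 0.991, -0.136, -0.0]
contact_force: [0.5, 0.2, 0.4]
width: 0.0595
```

send_rows(increments=[[0.7,-0.002,-0.03,0,0],[0.7,0,-0.03,0,0],[0.7,0,-0.03,0,0],[0.7,0,-0.03,0,0],[0.7,0,-0.03,0,0],[0.7,0,-0.009,0,0],[0.7,0,0,0,0],[0.7,0,0,0,0]])

```text
clock: 13.8
position: [0.6018, 0.148, 0.295]
ee_rot: [0.001, 0.991, -0.137, -0.0]
contact_force: [-0.4, -0.2, 0.5]
width: 0.0601
```

send_rows(increments=[[0.7,0,0,0,0],[0.7,0,0,0,0]])

```text
clock: 14.05
position: [0.6021, 0.1484, 0.2955]
ee_rot: [0.0, 0.991, -0.137, 0.0]
contact_force: [-0.5, 0.1, -1.2]
width: 0.0598
```

```bash
python3 - <<'E'
from h import *
import pickle
s=manip.get_state();C={}
for n in ("wrist","scene"):
    C[n]=manip.calibration(n)
    im=manip.get_image(n);cv2.imwrite(f"pics/{n[0]}10.png",im[:,:,::-1])
pickle.dump(C,open(f"c10.pkl","wb"))
print(s["clock"],s["position"],s["ee_rot"],s["width"],s["contact_force"])
S=cv2.imread("pics/s10.png")[120:280,240:400]
cv2.imwrite("pics/c10.png",cv2.resize(S,(560,560),interpolation=2))
E
```

```text
14.05 [0.60211217 0.14841183 0.29549699] [ 8.23624033e-05  9.90632953e-01 -1.36551529e-01  1.56620565e-04] 0.05981245587085577 [-0.46382718  0.09296478 -1.15288188]
```

View pics/w10.png

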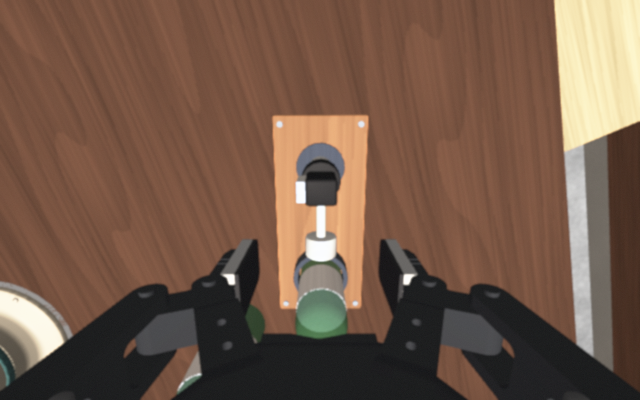

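View pics/c10.png

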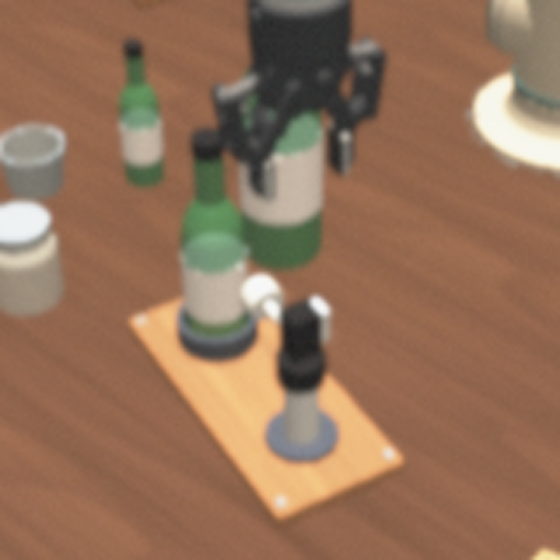

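```bash
python3 - <<'E'
from h import *
import pickle
c=pickle.load(open("c10.pkl","rb"))["wrist"];I=cv2.imread("pics/w10.png")
cv2.imwrite("pics/w10c.png",cv2.resize(I[155:225,285:355],(700,700),interpolation=cv2.INTER_CUBIC))
tcp=np.array([.6021,.1484]);a=-.2725;X=np.array([np.cos(a),np.sin(a)]);Y=np.array([-np.sin(a),np.cos(a)])
g=cv2.cvtColor(I,cv2.COLOR_BGR2GRAY).astype(int)
for r in (185,190,195,200): print(r,list(g[r,290:345]))
print(list(g[160:215,320]))
for n,q in (("grip pred",[.6025,.149,.17]),("tcp",[.6021,.1484,.17])): print(n,proj(c,q).round(1))
E
```

```text
185 [np.int64(179), np.int64(180), np.int64(179), np.int64(176), np.int64(176), np.int64(198), np.int64(237), np.int64(251), np.int64(252), np.int64(252), np.int64(252), np.int64(252), np.int64(253), np.int64(252), np.int64(234), np.int64(154), np.int64(81), np.int64(65), np.int64(73), np.int64(75), np.int64(75), np.int64(76), np.int64(75), np.int64(75), np.int64(74), np.int64(74), np.int64(74), np.int64(73), np.int64(73), np.int64(74), np.int64(73), np.int64(74), np.int64(73), np.int64(74), np.int64(73), np.int64(72), np.int64(71), np.int64(71), np.int64(71), np.int64(72), np.int64(72), np.int64(69), np.int64(70), np.int64(68), np.int64(67), np.int64(57), np.int64(46), np.int64(50), np.int64(63), np.int64(96), np.int64(145), np.int64(177), np.int64(185), np.int64(186), np.int64(184)]
190 [np.int64(180), np.int64(179), np.int64(179), np.int64(176), np.int64(175), np.int64(199), np.int64(237), np.int64(251), np.int64(252), np.int64(252), np.int64(252), np.int64(252), np.int64(253), np.int64(252), np.int64(239), np.int64(166), np.int64(84), np.int64(65), np.int64(68), np.int64(71), np.
[... 2214 characters left out ...]
80), np.int64(80), np.int64(72), np.int64(53), np.int64(30), np.int64(22), np.int64(21), np.int64(22), np.int64(18), np.int64(20), np.int64(25), np.int64(31), np.int64(44), np.int64(59), np.int64(69), np.int64(73), np.int64(72), np.int64(73), np.int64(72), np.int64(72), np.int64(70), np.int64(71), np.int64(70), np.int64(70), np.int64(71), np.int64(71), np.int64(69), np.int64(67), np.int64(68), np.int64(66), np.int64(66), np.int64(65), np.int64(66), np.int64(63), np.int64(61), np.int64(60), np.int64(80), np.int64(156), np.int64(234), np.int64(252), np.int64(253), np.int64(253), np.int64(253), np.int64(252), np.int64(252), np.int64(252), np.int64(253)]
grip pred [319.3 192.5]
tcp [319.1 193.2]
```

View pics/w10c.png

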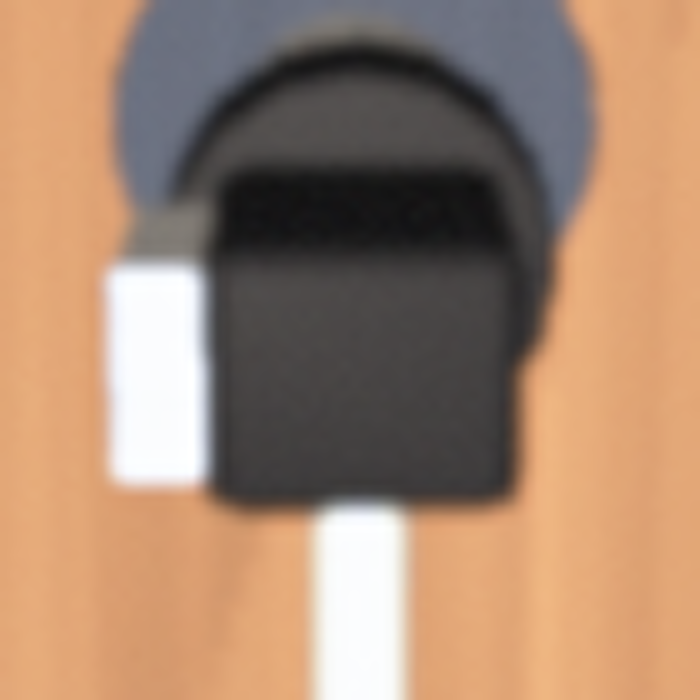

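send_rows(increments=[[0.7,0.0003,-0.001,0.03,0],[0.7,0,0,0.04,0],[0.7,0,0,0.04,0],[0.7,0,0,0.03,0],[0.6,0,0,0.015,0],[0.6,0,0,0.009,0],[0.6,0,0,0,0],[0.6,0,0,0,0]])

```text
clock: 15.15
position: [0.6036, 0.1501, 0.1325]
ee_rot: [-0.0, 0.991, -0.136, 0.001]
contact_force: [-0.3, -0.2, -0.4]
width: 0.0516
```

```bash
python3 - <<'E'
from h import *
import pickle
s=manip.get_state();C={}
for n in ("wrist","scene"):
    C[n]=manip.calibration(n)
    im=manip.get_image(n);cv2.imwrite(f"pics/{n[0]}11.png",im[:,:,::-1])
print(s["clock"],s["position"],s["ee_rot"],s["width"],s["contact_force"])
S=cv2.imread("pics/s11.png")[150:270,260:380];W=cv2.imread("pics/w11.png")[130:370,200:440]
cv2.imwrite("pics/c11.png",np.hstack([cv2.resize(S,(400,400),interpolation=2),cv2.resize(W,(400,400),interpolation=2)]))
E
```

```text
15.15 [0.60360309 0.15012407 0.13249073] [-2.81695556e-04  9.90698198e-01 -1.36072232e-01  1.16120660e-03] 0.05158369686761507 [-0.26026184 -0.1664171  -0.35602863]
```

View pics/c11.png

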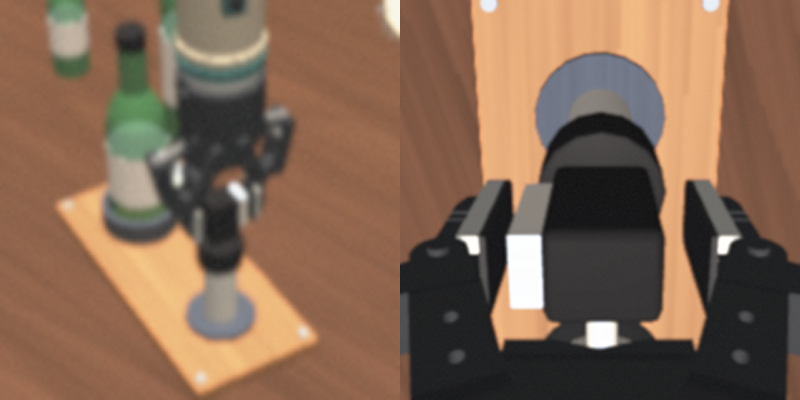

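send_rows(increments=[[0.5,0,0,0,0],[0.42,0,0,0,0],[0.36,0,0,0,0],[0.3,0,0,0,0],[0.3,0,0,0,0],[0.3,0,0,0,0]], squeeze=40)

```text
clock: 16.0
position: [0.6033, 0.15, 0.1322]
ee_rot: [-0.0, 0.991, -0.136, 0.001]
contact_force: [0.3, -0.5, 6.2]
width: 0.0316
```

send_rows(increments=[[0,0,0,0,0],[0,0,0,-0.004,0],[0,0,0,-0.006,0],[0,0,0,-0.008,0],[0,0,0,-0.008,0],[0,0,0,-0.008,0]], squeeze=60)

```text
clock: 16.75
position: [0.6031, 0.1499, 0.1651]
ee_rot: [0.0, 0.991, -0.136, 0.0]
contact_force: [5.6, -0.4, -5.0]
width: 0.031
```

send_rows(increments=[[0,0,0,-0.006,0],[0,0,0,-0.006,0],[0,0,0,-0.005,0],[0,0,0,-0.005,0],[0,0,0,0,0]])

```text
clock: 17.38
position: [0.603, 0.15, 0.1868]
ee_rot: [0.0, 0.991, -0.136, 0.0]
contact_force: [5.4, -1.2, -6.1]
width: 0.0308
```

send_rows(increments=[[0,0,0,-0.006,0],[0,0,0,-0.007,0],[0,0,0,-0.007,0],[0,0,0,-0.006,0],[0,0,0,-0.004,0],[0,0,0,0,0],[0,0,0,0,0]])

```text
clock: 18.25
position: [0.603, 0.1499, 0.2161]
ee_rot: [0.0, 0.991, -0.136, -0.0]
contact_force: [6.5, -0.2, -8.1]
width: 0.0307
```

send_rows(increments=[[0,0,0,-0.003,0],[0,0,0,-0.002,0],[0,0,0,-0.001,0],[0,0,0,0,0],[0,0,0,0,0]])

```text
clock: 18.88
position: [0.603, 0.1499, 0.2219]
ee_rot: [0.0, 0.991, -0.136, -0.0]
contact_force: [6.2, -1.3, -8.4]
width: 0.0308
```

send_rows(increments=[[0,0,0,-0.0015,0],[0,0,0,0,0],[0,0,0,0,0]])

```text
clock: 19.25
position: [0.603, 0.1499, 0.2227]
ee_rot: [0.0, 0.991, -0.136, -0.001]
contact_force: [7.6, 0.1, -11.6]
width: 0.0308
```

send_rows(increments=[[0,0,0,-0.001,0],[0,0,0,0,0],[0,0,0,0,0],[0,0,0,0,0]], squeeze=70)

```text
clock: 19.75
position: [0.603, 0.1499, 0.2229]
ee_rot: [0.0, 0.991, -0.136, -0.001]
contact_force: [8.5, 0.7, -14.0]
width: 0.0302
```

```bash
python3 - <<'E'
from h import *
import pickle
s=manip.get_state();C={}
for n in ("wrist","scene"):
    C[n]=manip.calibration(n)
    im=manip.get_image(n);cv2.imwrite(f"pics/{n[0]}12.png",im[:,:,::-1])
print(s["clock"],s["position"],s["ee_rot"],s["width"],s["contact_force"])
S=cv2.imread("pics/s12.png")[140:270,250:380];W=cv2.imread("pics/w12.png")[130:370,200:440]
cv2.imwrite("pics/c12.png",np.hstack([cv2.resize(S,(400,400),interpolation=2),cv2.resize(W,(400,400),interpolation=2)]))
E
```

```text
19.75 [0.60296392 0.14991103 0.2228724 ] [ 3.06043975e-04  9.90681911e-01 -1.36191647e-01 -1.04562561e-03] 0.03023082867680752 [  8.52085716   0.74869828 -14.04251903]
```

View pics/c12.png

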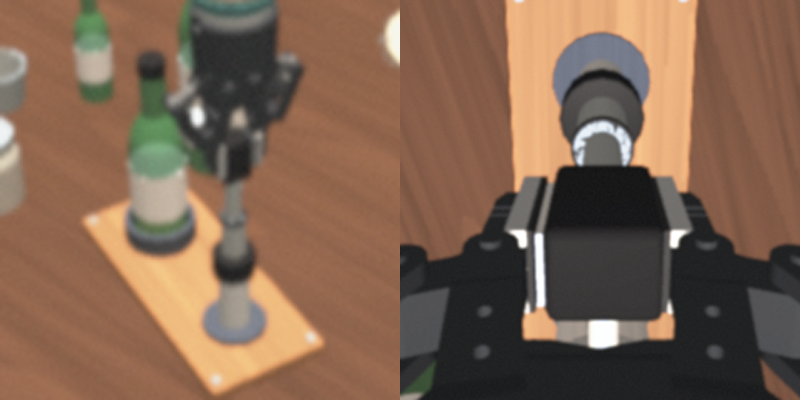

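```bash
python3 - <<'E'
from rig import manip
s=manip.get_state();print(s["clock"],s["position"],s["width"],s["contact_force"],abs(s["qd"]).max())
print(manip.sign_off())
E
```

```text
19.85 [0.60298296 0.14995149 0.22287748] 0.03017734001419634 [  8.8271069   -0.58177035 -14.18665218] 0.0020746195659583112
the job is handed in; nothing more can be done
None
```

The job is handed in at about 19.9 s of the 58 s. The half bottle stands in the steel ring, and the gripper is holding the lamp at the top of the mast with the catch squeezed in. No verdict was reported.

**Bottle**
- I picked it up by the neck and lined its base up over the ring to about 0.6 mm in the wrist camera. The scene camera agreed within about 1 mm.
- I lowered it until it rested on the board and let go. The pictures taken right after release and at the end show it upright in the ring, clear of the fingers and the lamp.

**Lamp**
- I pinched the grip block across the catch and pulled straight up. The measured lift is 90.7 mm of the 90 mm to the second stop.
- The downward force rose from 8.4 to 14 N as the height stopped changing, so I take it to be against the end stop. The last picture shows both mast sections drawn out.
- The fingers read 30 mm apart under a 70 N squeeze, against 33 mm for the catch fully in. The width reading ran about 1 mm low on the bottle neck too (27 mm for 28 mm).

**Doubts in the checks**
- The top and wrist cameras disagreed by about 2.7 mm in y, the same for the ring and the bottle. I aligned them relative to each other, so it cancelled out.
- A sideways force of about 9 N was left on the hand, from a small centring error on the grip block. I did not correct it.

I did not measure the jar, cup and tray again at the end. I kept the moves clear of them, and no contact showed in the force readings.

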